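# Index the reagent carousel and load a cassette

### The arm

A 6-joint arm with a two-finger parallel gripper is mounted at the origin on the work surface. World frame = base frame: x ahead of the robot, y to its left, z up, the work surface at z = 0. Lengths are in mm, angles in degrees, forces in N, time in s.
With the tool pointing down it reaches from about 350 to 850 mm from the base axis. Payload 8.1 kg.
Tool frame: the origin (TCP) lies midway between the tips of the shut fingers; the grasp point (between the pads) lies 19 mm behind it (r.pinch_z is the distance from the TCP to the grasp point, in mm); z points along the fingers, y is the line along which they close (so a half turn about z gives the same grasp; the last joint's range is limited). The gripper opens to 85 mm and grips with 20 to 120 N. Pads are 22 mm wide; open, the fingers measure 114 mm over their backs; the gripper's body (76 mm by 85 mm) begins 54 mm behind the grasp point. The pads swing forward as they close: fully open they stand 13 mm farther back than shut.
Start: joints at [-73.705, 7.471, 85.268, -0, 87.261, -4.893], TCP at [216.877, -559.437, 231.292] pointing down, gripper open.
Joint ranges: [-169.43, 169.43], [-51.17, 129.36], [1.28, 143.12], [-76.62, 256.62], [0, 156.53], [-152.29, 152.29]. Speed limits (degrees/s): [136.94, 136.94, 159.86, 180, 180, 180].

### API

Orientations are given as [roll, pitch, yaw] about the fixed x, y, z axes, in that order (R = Rz(yaw) Ry(pitch) Rx(roll)).
In Python, from bench import r gives the robot as it stands.
- The arm moves only by the shell command python3 -m jog 'ROWS' [OPENING] [FORCE]. ROWS is JSON, one flat list of numbers, 6 for each row, row after row: the shift along the tool's x, y, z in m, then the turn, a rotation vector about the tool's x, y, z in rad. A call has 1 to 8 rows; each row is the pose to reach, as a shift and turn from the pose commanded when the call began, along the tool's axes at that moment; what a row does not reach only later rows make up. A row lasts 1/8 s, in which the tool goes at most 62.5 mm and 10.7 degrees, less where a joint would pass 70% of its speed; a pose out of reach is approached as far as the arm can. A call with a gripper value outside its range is refused whole. OPENING is the opening, from -1 (shut) to 1 (fully open), set as the call begins (- or left out, the last holds). The fingers move at their own pace and stop on an object; FORCE is the grip in N (left out, the last holds). Time passes only in rows, so rows that repeat a pose let the fingers close. It gives the time, the measured TCP pose, the force, the opening and the grip force at its end, in the units of the state.
- r.sense(): the state, without advancing time (a new reading comes with each control period).
- r.snapshot(name): name is "side" or "top"; returns a dict with "pixels" (420x560x3 uint8, red, green, blue), "range_z" (420x560 float32, mm along the optical axis (not along the pixel's ray), 0 where there is no reading), "K" (3x3 intrinsics, pixels), "rvec" (rotation vector, rad) and "tvec" (3), from world to camera coordinates, as OpenCV has them. Camera axes: x right, y down, z forward; pixel columns grow to the right and rows downward; lengths in mm; the calibration is good to about 2 mm. A picture is of the moment at which its call begins.
- r.hand_in(): hands the job in; it is judged then, once.
Trained networks look in a picture, given as the dict that the camera call returned (one of the last four; its "shot" number tells which), for a name from the list of things; names that differ only in an ending like _2 or _b are one class to them, and where a whole thing is asked for, a point or a joint stands for the part that bears it (a point fixed in the world has none). Each returns a list of dicts, best first, with "score" (0 to 1); they miss things now and then, are a little off and sometimes report something else, mostly with a low value. They report only what shows in the picture. A call takes as long as a camera call. They do not tell look-alikes from the thing itself.
- r.look_for(picture, target): "bbox" ([left, top, right, bottom] in pixels, round what is visible of it).
- r.outline_of(picture, target): "region" (420x560 bool, what is visible of it) and "bbox" ([left, top, right, bottom] in pixels, round what is visible of it).
The state is a dict: "time": time; "joint_pos": joint angles; "qd": joint speeds; "joint_efforts": joint torques, N m; "tool_pos": TCP position; "tcp_rot": TCP orientation; "ft_force": force on the tool from outside, world axes, zero at the start; "wrist_torque": the same for the moment, N m; "finger_gap": finger opening in mm; "grip_force": force on a finger pad.
Only numpy, scipy, OpenCV 4.12 (cv2) and the standard library are available. Lean on these libraries where they do the work, as an engineer would, in place of code of your own. Each camera call takes 0.05 s, during which the arm holds its last target. There are 200 camera calls.

### The job

First turn the analyser's carousel by pushing on it, until its empty yellow bay squarely faces the red arrow of the loading chute, and take the hand away from it. Then stand the green-ended reagent cassette upright in the chute with its green end outwards (away from the carousel), let go of it, and push it along the chute into the bay until it is fully home against the hub, its green end flush with the carousel's rim and the bay still facing the arrow. Do not disturb the other things on the bench.

Things in the scene. Friction and masses are not known exactly. Their poses are not given: they have to be found in the camera images.
- analyser: fixed bench analyser. Origin: on the carousel's vertical axis at bench level; local -y runs outward along the loading chute; position and yaw vary. Base plate 250 x 300 mm, 4 mm thick, reaching from local y = -125 to +175 mm. White tower 150 (x) x 60 x 200 mm high centred at local (0, 165) mm
- chute (a point): middle of the chute's floor, analyser local (0, -162, 14) mm, axes as the analyser. Straight grey channel with a red line, along local y from y = -113 (carousel side) to -211 mm; floor 14 mm above the bench, 50 mm wide inside, two side walls 5 mm thick with tops 26 mm above the bench, both ends open
- probe (a point): tip of the steel dispensing probe, analyser local (0, 52, 118) mm, 16 mm thick; above it a fixed blue arm 28 mm wide, from local y = 40 mm to the tower, between heights 157 and 193 mm: the hand cannot pass through there while it works on the carousel
- carousel (a joint): angle (rad) of the grey carousel, a turntable of radius 110 mm about the analyser's origin, counter-clockwise positive from above; 0 (or any whole turn) when its empty bay faces the chute. It turns endlessly both ways (1 to 3 N at the rim) and stays where it is left. Floor 12 mm above the bench
- hub (a point): centre of the carousel's top (hub radius 36 mm, 42 mm above the bench). Five stations 72 degrees apart, each 46 mm wide between low fins (4 mm thick, tops at 27 mm), radially from 38 to 108 mm. Four hold built-in blue-ended cassettes, 70 x 40 mm, tops at 67 mm, whose sides can be pushed; the fifth is the empty bay, yellow floor. Axes: as bay_mouth
- bay_mouth (a point): on the carousel: middle of the empty bay's outer end, on its floor, 108 mm from the axis; its axes are the carousel's (at joint 0 equal to the analyser's): -y points outward along the bay
- mark (a point): the tip of the red arrow: fixed point of the analyser at local (0, -108, 14) mm, at the chute's inner end, where bay_mouth must come (horizontally)
- cassette: loose reagent cassette to load: white box 70 (x) x 40 (y) x 55 mm high with two flat black caps on top (5 mm more), about 160 g, the +x end is green, the -x end (nose) has round corners. Origin: centre of its underside, z up. It stands upright on the bench among the other small things; place and yaw vary
- cassette_tab (a point): middle of the lower edge of the cassette's green end, at its local (35, 0, 0) mm
- used_cassette: bystander: same cassette but with a red end; origin: centre of its underside
- jar: bystander: white jar with an orange cap, 54 mm across, 75 mm high; origin: centre of its underside
- tip_box: bystander: blue box with a clear lid, 76 (x) x 56 x 49 mm high; origin: centre of its underside
- beaker: bystander: clear beaker, 60 mm across, 70 mm high; origin: centre of its underside
- rack: bystander: black tube rack 90 (x) x 220 (y) x 50 mm with four tubes standing to 105 mm; origin: centre of its underside
- wash_bottle: bystander: white bottle 60 mm across, 100 mm high; origin: centre of its underside
Mind the look-alikes: they are no part of the job. Leave any purple look-alike of the cassette alone.

How it is judged (in metres and radians):
On the way, in this order (a step that is already met when the one before it is completed fails the run):
1. the empty bay faces the arrow: bay_mouth within 8 mm of mark horizontally, the carousel at rest and not touched by the robot (horizontal distance between bay_mouth and mark below 0.008 m and contact force between each of the arm, the fingers and carousel below 0.2 N and velocity of joint carousel between -0.05 and 0.05 rad/s), for 0.2 s.
2. the cassette stands upright in the chute, green end outwards, released, clear of the carousel's bay by most of its length (x of cassette in the frame of analyser between -0.015 and 0.015 m and y of cassette in the frame of analyser between -0.21 and -0.115 m and z of cassette in the frame of analyser between 0.009 and 0.02 m and angle between cassette's own z axis and vertical below 0.12 rad and y of cassette_tab in the frame of analyser below -0.145 m and contact force between the fingers and cassette below 0.1 N), for 0.2 s.
At the end, for the whole second after the job is handed in: The empty bay faces the arrow (bay_mouth within 8 mm of mark horizontally); the green-ended cassette stands upright on the bay's floor, square in the bay (within 0.12 rad), its green end outwards and flush with the rim (not more than 5 mm proud, within 8 mm sideways); all at rest (horizontal distance between bay_mouth and mark below 0.008 m and x of cassette_tab in the frame of bay_mouth between -0.008 and 0.008 m and y of cassette_tab in the frame of bay_mouth between -0.005 and 0.008 m and z of cassette_tab in the frame of bay_mouth between -0.005 and 0.005 m and angle between the x axis of cassette and the y axis of bay_mouth, either way round below 0.12 rad and angle between cassette's own z axis and vertical below 0.1 rad and linear speed of cassette below 0.02 m/s and velocity of joint carousel between -0.05 and 0.05 rad/s); the robot touches nothing.
It fails at once if one of the other things on the bench is moved by more than 25 mm (distance of any of used_cassette, jar, tip_box, beaker, rack, wash_bottle from where it was at the start of the episode above 0.025 m).
It fails at once if one of the other things on the bench is tipped over (angle between any of used_cassette, jar, tip_box, beaker, rack, wash_bottle's own z axis and vertical above 0.35 rad).
It fails at once if the cassette is knocked over (angle between cassette's own z axis and vertical above 0.7 rad).
It also fails if it takes over 72 s, if anything falls off the work surface, if the arm or the gripper's body presses on something with over 40 N, if the wrist force passes 120 N, or if a joint passes its speed limit or range.

## Working session

There is one attempt and no reset: what is moved stays moved. The work goes in short steps, Python scripts to look and compute and a shell command to move; the robot and the scene stay as the last step left them, time stands still between calls to the robot, and variables do not carry over. Pictures are saved under pics/ and viewed, at most 10 in all, crops included, and the job is handed in when it is done.

```bash
ls; mkdir -p pics
cat > h.py <<'E'
import numpy as np, cv2
from bench import r
from scipy.spatial.transform import Rotation as R
def cloud(s):
    K=s["K"];z=s["range_z"].astype(float);v,u=np.mgrid[:z.shape[0],:z.shape[1]]
    c=np.stack([(u-K[0,2])/K[0,0]*z,(v-K[1,2])/K[1,1]*z,z],-1)
    Rm=cv2.Rodrigues(np.array(s["rvec"],float))[0]
    w=(c-np.array(s["tvec"]).ravel())@Rm
    w[z==0]=np.nan
    return w
def proj(s,p):
    return cv2.projectPoints(np.array(p,float).reshape(-1,1,3),np.array(s["rvec"],float),np.array(s["tvec"],float),np.array(s["K"],float),None)[0].reshape(-1,2)
def save(s,n): cv2.imwrite("pics/"+n,cv2.cvtColor(s["pixels"],cv2.COLOR_RGB2BGR))
E
python3 - <<'E'
from h import *
np.set_printoptions(precision=1,suppress=True)
for n in ["top","side"]:
    s=r.snapshot(n); save(s,n+"0.png"); np.savez(n+"0.npz",**{k:s[k] for k in["pixels","range_z","K","rvec","tvec"]})
    w=cloud(s)
    for t in ["cassette","used_cassette","analyser","carousel","hub","chute","bay_mouth","jar","tip_box","beaker","rack","wash_bottle"]:
        try:
            for d in r.outline_of(s,t)[:4]:
                print(n,t,round(d["score"],2),np.array(d["bbox"]),np.nanmedian(w[d["region"]],axis=0))
        except Exception as e: print(t,e)
print(r.sense())
E
```

```text
pics
top cassette 0.93 [352.8 277.4 381.4 305. ] [ 354.2 -280.1   56. ]
top cassette 0.6 [363.4 183.1 393.6 210. ] [ 603.4 -317.1   55.6]
top used_cassette 0.92 [359.1 231.3 388.9 261.3] [ 467.4 -301.7   55.6]
top used_cassette 0.28 [418.8 209.1 448.3 234.4] [ 527.8 -446.2   73.9]
top analyser 0.61 [ 54.6 163.6 245.3 278.9] [540.6 289.6  23. ]
top carousel 0.85 [123.  179.2 206.3 259.9] [550.5 240.3  34.8]
top hub 0.85 [118.9 177.6 206.9 261.2] [549.1 240.   33.5]
top hub 0.68 [294.5 178.5 325.9 212. ] [ 606.  -138.4   49.2]
top chute 0.57 [ 55.5 164.9 244.3 277.3] [540.5 289.5  24.2]
top bay_mouth 0.94 [123.2 177.5 203.1 262.3] [549.3 241.8  33.4]
top jar 0.56 [420.9 208.9 446.  236. ] [ 528.3 -446.4   73.7]
top tip_box 0.73 [294.4 180.5 324.3 212.6] [ 605.3 -138.3   49.3]
top beaker 0.85 [307.1 237.9 328.6 263.8] [ 461.4 -162.6   11.6]
top rack 0.67 [124.7 180.4 204.4 261.8] [550.6 240.6  35.7]
top wash_bottle 0.6 [337.9 127.5 364.4 148.7] [ 743.1 -254.2   70.6]
side cassette 0.96 [292.8 168.2 319.4 188.3] [ 600.3 -309.3   38.6]
side cassette 0.78 [368.7 190.3 388.7 219.9] [ 347.2 
[... 649 characters left out ...]
1 -438.3   47.2]
side tip_box 0.67 [265.8 192.8 293.6 221.8] [ 598.6 -126.7   41.5]
side beaker 0.58 [314.6 200.5 342.2 230.6] [ 458.8 -144.3   48.5]
side rack 0.9 [159.4 168.8 235.5 243.6] [793.4  -4.8  49.4]
side wash_bottle 0.87 [244.7 153.4 266.5 186.1] [ 742.3 -243.9   52.5]
{'time': 1.3, 'joint_pos': array([-73.7,   7.5,  85.3,  -0. ,  87.3,  -4.9]), 'qd': array([ 0. , -0. ,  0. , -0. ,  0.1, -0. ]), 'joint_efforts': array([ -0. , -56.9, -50.1,  -0. ,   0. ,  -0. ]), 'tool_pos': array([ 216.9, -559.4,  231.3]), 'tcp_rot': array([-180. ,   -0. ,   21.2]), 'ft_force': array([-0.1, -0.5, -0.2]), 'wrist_torque': array([-0. , -0.1,  0. ]), 'grip_force': 0.0, 'finger_gap': 85.33192330082993}
```

Run:
```python
import cv2,numpy as np
a=cv2.imread("pics/top0.png")
A=cv2.resize(a[110:320,30:460],None,fx=1.85,fy=1.85,interpolation=cv2.INTER_CUBIC);cv2.imwrite("pics/top_crop.png",A)
c1=cv2.resize(a[160:290,40:250],(800,495),interpolation=cv2.INTER_CUBIC);cv2.imwrite("pics/an.png",c1)
```

```text
(no output)
```

View pics/top_crop.png

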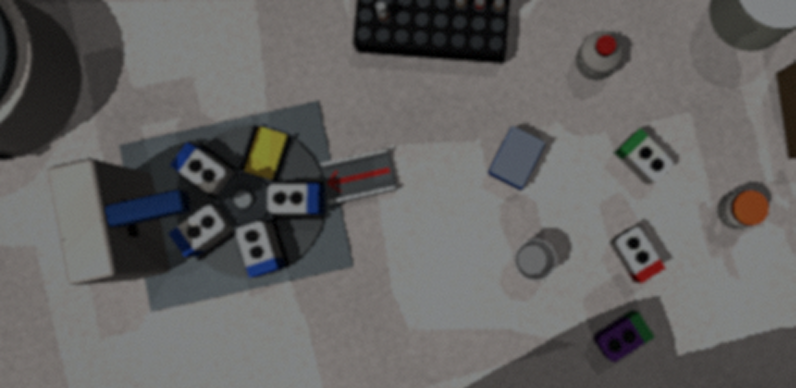

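View pics/an.png

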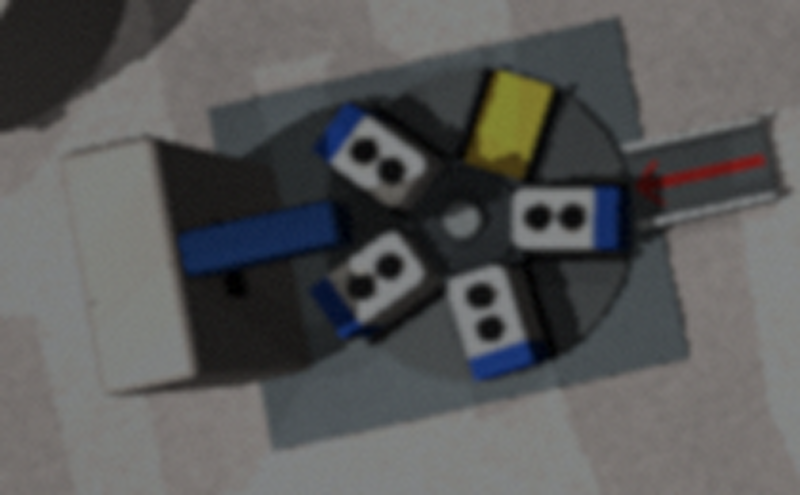

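Candidates (full top image): white with green end at (380,194), white with red end (375,246), purple with green end (367,291). I choose the white/green one at (380,194). The analyser has its chute to the right, and the yellow bay points up at about (176,192), roughly 70° from the arrow.

```bash
cat > meas.py <<'E'
from h import *
from scipy.optimize import least_squares
np.set_printoptions(precision=1,suppress=True)
def plane(s,uv,z):
    K=np.array(s["K"],float);Rm=cv2.Rodrigues(np.array(s["rvec"],float))[0];t=np.array(s["tvec"],float).ravel()
    C=-Rm.T@t; d=np.c_[(uv[:,0]-K[0,2])/K[0,0],(uv[:,1]-K[1,2])/K[1,1],np.ones(len(uv))]@Rm
    return C+d*((z-C[2])/d[:,2])[:,None]
def hsv(s): return cv2.cvtColor(s["pixels"],cv2.COLOR_RGB2HSV).astype(int)
def pix(m): v,u=np.nonzero(m); return np.c_[u,v].astype(float)
E
python3 - <<'E'
from meas import *
for n in ["top","side"]:
    s=dict(np.load(n+"0.npz")); w=cloud(s); H=hsv(s); x,y,z=w[...,0],w[...,1],w[...,2]
    print(n,"cam",-cv2.Rodrigues(s["rvec"])[0].T@s["tvec"].ravel())
    near=np.hypot(x-550,y-240)<118
    # cassettes on carousel: top faces
    m=(near&(z>57)&(z<72)&(np.hypot(x-550,y-240)>25)&(np.hypot(x-550,y-240)<115)).astype(np.uint8)
    k,l,st,c=cv2.connectedComponentsWithStats(m)
    P=[]
    for i in range(1,k):
        if st[i,4]>60:
            q=w[l==i]; rc=cv2.minAreaRect(q[:,:2].astype(np.float32)); print(" top",st[i,4],np.array(rc[0]),np.array(rc[1]),rc[2],np.median(q[:,2])); P.append(rc[0])
    P=np.array(P)
    if len(P)>2: f=least_squares(lambda c:np.hypot(*(P-c).T)-73,[550,240]);print(" centre",f.x,f.fun)
    red=((H[...,0]<8)|(H[...,0]>172))&(H[...,1]>110)&(H[...,2]>40)&(np.abs(x-555)<70)&(y<160)&(y>0)
    p=plane(s,pix(red),14)
    if len(p)>5:
        vx,vy,x0,y0=cv2.fitLine(p[:,:2].astype(np.float32),cv2.DIST_HUBER,0,.1,.01).ravel();print(" red",len(p),x0,y0,"dir deg",np.degrees(np.arctan2(vy,vx)),p.min(0),p.max(0))
    yel=(abs(H[...,0]-28)<7)&(H[...,1]>120)&near
    p=plane(s,pix(yel),13)
    if len(p)>5:print(" yellow",len(p),p.mean(0),cv2.minAreaRect(p[:,:2].astype(np.float32)))
    wall=(z>20)&(z<32)&(y<132)&(y>0)&(abs(x-555)<70)
    q=w[wall]
    if len(q)>5: print(" wall",len(q),cv2.minAreaRect(q[:,:2].astype(np.float32)))
    m=(z>188)&(z<215)&(abs(y-400)<80)&(abs(x-530)<130)
    q=w[m]
    if len(q)>5:print(" tower",len(q),cv2.minAreaRect(q[:,:2].astype(np.float32)))
    m=(abs(x-603)<60)&(abs(y+317)<60)&(z>45)&(z<70); q=w[m]
    print(" cass",len(q),cv2.minAreaRect(q[:,:2].astype(np.float32)))
    g=(abs(H[...,0]-60)<20)&(H[...,1]>80)&(abs(x-603)<60)&(abs(y+317)<60);print(" green",g.sum(),np.median(w[g],axis=0))
    m2=m&(H[...,1]<80);print(" white",np.median(w[m2],axis=0))
E
```

```text
top cam [ 473.   -70.3 1235. ]
 top 375 [595.5 305.6] [69.9 40.5] 53.190608978271484 67.74659744690388
 top 374 [552.6 174.3] [70.8 39. ] 89.2435531616211 68.1039989654945
 top 394 [509.8 306.8] [41.  71.2] 36.216392517089844 67.814170184739
 top 396 [482.9 225.4] [70.5 41.5] 17.151641845703125 67.69664362861933
 centre [552.2 247.2] [-0.3 -0.   0.2 -0.3]
 red 132 585.1974 91.09897 dir deg -78.715416 [564.6  45.1  14. ] [596.1 133.9  14. ]
 yellow 460 [621.8 225.   13. ] ((588.4940185546875, 242.43765258789062), (84.26822662353516, 143.03057861328125), 83.00352478027344)
 wall 155 ((585.3975830078125, 87.98872375488281), (60.97877883911133, 95.49578857421875), 11.273910522460938)
 tower 2093 ((525.529296875, 377.8205871582031), (150.45933532714844, 121.95130920410156), 11.586104393005371)
 cass 439 ((604.9423828125, -320.428466796875), (70.34258270263672, 41.3708381652832), 41.495391845703125)
 green 103 [ 622.5 -299.7   55. ]
 white [ 598.7 -324.1   56.5]
side cam [127.6 781.6 785.6]
 top 439 [551.2 173. ] [42.7 74.3] 0.33702948689460754 67.25681535879494
 top 521 [482.7 224.7] [70.7 45.3] 17.540634155273438 67.23429235402665
 top 176 [498.5 297.4] [12.5 72.2] 38.261314392089844 67.44658060942882
 centre [551.8 246.6] [ 0.6 -0.5  0.6]
 red 45 589.36206 65.05672 dir deg -75.57096 [580.8  43.9  14. ] [598.   85.7  14. ]
 yellow 14 [606.9 218.5  13. ] ((607.0118408203125, 218.01658630371094), (34.407569885253906, 6.4254255294799805), 78.91374969482422)
 wall 129 ((586.46142578125, 80.66899108886719), (62.38886642456055, 89.80760192871094), 12.544898986816406)
 tower 2999 ((524.1395874023438, 378.12774658203125), (149.1445770263672, 122.802001953125), 11.310993194580078)
 cass 221 ((603.8111572265625, -320.18988037109375), (70.3412857055664, 43.35749435424805), 44.29668426513672)
 green 121 [ 614.3 -291.6   39.4]
 white [ 594.6 -320.6   56.2]
```

```bash
python3 -m jog '[0.311,-0.268,0,0,0,-0.6, 0.311,-0.268,0,0,0,-0.6, 0.311,-0.268,0,0,0,-0.6, 0.311,-0.268,0,0,0,-0.6, 0.311,-0.268,0,0,0,-0.6, 0.311,-0.268,0,0,0,-0.6, 0.311,-0.268,0,0,0,-0.6, 0.311,-0.268,0,0,0,-0.6]' -1 40
cat >> h.py <<'E'
def go(p,yaw):  # world TCP target + yaw -> tool shift (m) and z turn (rad)
    s=r.sense(); Rt=R.from_euler('xyz',s["tcp_rot"],degrees=True)
    Rn=R.from_euler('xyz',[180,0,yaw],degrees=True)
    d=Rt.inv().apply(np.array(p,float)-s["tool_pos"])/1000
    return np.round(np.r_[d,(Rt.inv()*Rn).as_rotvec()],4)
E
python3 - <<'E'
from h import *
print(go([602,167,150],89.6), r.sense()["joint_pos"])
E
```

```text
time: 2.3
tool_pos: [410.9, -195.1, 231.5]
tcp_rot: [180.0, -0.0, 55.8]
ft_force: [0.1, -0.2, -0.3]
finger_gap: 0.1
grip_force: 0.0
[ 4.069e-01 -4.560e-02  8.170e-02  5.000e-04 -3.000e-04 -5.900e-01] [-3.18836702e+01 -1.56568606e+01  1.07275439e+02  2.43342958e-02
  8.83563253e+01  2.32021989e+00]
```

Run:
```python
import cv2
a=cv2.imread("pics/top0.png"); b=cv2.imread("pics/side0.png")
c=cv2.resize(a[165:320,335:405],None,fx=3.8,fy=3.8,interpolation=cv2.INTER_CUBIC)
d=cv2.resize(b[140:240,270:400],None,fx=3.8,fy=3.8,interpolation=cv2.INTER_CUBIC)
import numpy as np
C=np.zeros((590,c.shape[1]+d.shape[1],3),np.uint8);C[:c.shape[0],:c.shape[1]]=c[:590];C[:d.shape[0],c.shape[1]:]=d
cv2.imwrite("pics/close.png",C[:,:800])
```

```text
(no output)
```

View pics/close.png

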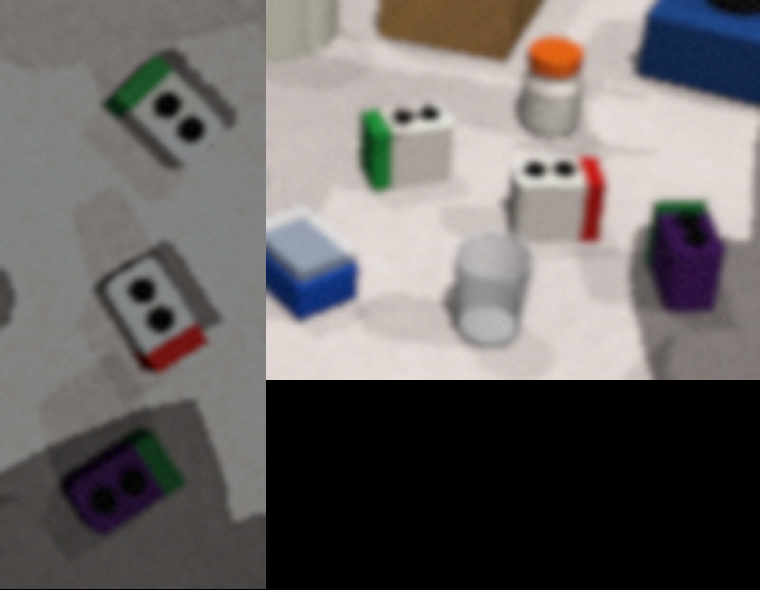

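The close crop confirms it: the white box with the green end (crop 168,108) is the target. The purple one (crop 120,480) and the red-ended one (crop 150,305) are not. Next I go above the carousel.

```bash
python3 -m jog '[0.407,-0.0455,0.0815,0,0,-0.59, 0.407,-0.0455,0.0815,0,0,-0.59, 0.407,-0.0455,0.0815,0,0,-0.59, 0.407,-0.0455,0.0815,0,0,-0.59, 0.407,-0.0455,0.0815,0,0,-0.59, 0.407,-0.0455,0.0815,0,0,-0.59, 0.407,-0.0455,0.0815,0,0,-0.59, 0.407,-0.0455,0.0815,0,0,-0.59]'
python3 - <<'E'
from h import *
np.set_printoptions(precision=4,suppress=True)
print(go([602,167,43],89.6), r.sense()["joint_pos"])
c=np.array([552.2,247.0])
for phi in range(0,62,6):
    th=np.radians(-90.4-phi); a=np.array([np.cos(th),np.sin(th)]); t=np.array([-a[1],a[0]])
    p=c+80*a+34.5*t
    d=p-[602,167]   # tool x=+y world, tool y=+x world at yaw 90
    print(phi,np.round(p,1), np.round([d[1]/1000,d[0]/1000],4), round(np.radians(phi),3))
E
```

```text
time: 3.3
tool_pos: [602.9, 165.5, 148.0]
tcp_rot: [-179.9, 0.0, 89.5]
ft_force: [-1.2, 0.2, -0.2]
finger_gap: -0.2
grip_force: 0.0
[ 0.0015 -0.0006  0.105  -0.0022  0.0003 -0.0017] [10.652  14.3403 86.3241  0.0072 79.4607 11.1483]
0 [586.1 166.8] [-0.0002 -0.0159] 0.0
6 [577.6 163.7] [-0.0033 -0.0244] 0.105
12 [568.7 161.5] [-0.0055 -0.0333] 0.209
18 [559.7 160.2] [-0.0068 -0.0423] 0.314
24 [550.6 159.9] [-0.0071 -0.0514] 0.419
30 [541.5 160.5] [-0.0065 -0.0605] 0.524
36 [532.5 162.1] [-0.0049 -0.0695] 0.628
42 [523.7 164.7] [-0.0023 -0.0783] 0.733
48 [515.3 168.1] [ 0.0011 -0.0867] 0.838
54 [507.2 172.4] [ 0.0054 -0.0948] 0.942
60 [499.7 177.5] [ 0.0105 -0.1023] 1.047
```

```bash
python3 -m jog '[0.001,-0.001,0.04,0,0,0, 0.001,-0.001,0.08,0,0,0, 0.001,-0.001,0.105,0,0,0, 0.001,-0.001,0.105,0,0,0]'; python3 -m jog '[0,-0.008,0,0,0,0, 0,-0.0159,0,0,0,0, -0.0033,-0.0244,0,0,0,0.105, -0.0055,-0.0333,0,0,0,0.209, -0.0068,-0.0423,0,0,0,0.314, -0.0071,-0.0514,0,0,0,0.419, -0.0065,-0.0605,0,0,0,0.524, -0.0065,-0.0605,0,0,0,0.524]'
cat > car.py <<'E'
from meas import *
def car(show=True,C=np.array([552.2,247.0]),known=(-90.4,-162.4,125.6,53.6)):
    s=r.snapshot("top"); w=cloud(s); x,y,z=w[...,0],w[...,1],w[...,2]; rr=np.hypot(x-C[0],y-C[1])
    m=((z>63)&(z<71)&(rr>25)&(rr<115)).astype(np.uint8); k,l,st,_=cv2.connectedComponentsWithStats(m)
    o=[]
    for i in range(1,k):
        if st[i,4]>250:
            rc=cv2.minAreaRect(w[l==i][:,:2].astype(np.float32)); d=np.array(rc[0])-C
            if abs(max(rc[1])-70)<5: o.append((round(float(np.degrees(np.arctan2(d[1],d[0]))),1),st[i,4],np.round(rc[1],1)))
    H=hsv(s); yel=(abs(H[...,0]-28)<7)&(H[...,1]>120)&(rr<112); p=plane(s,pix(yel),13)[:,:2]-C; p=p[np.hypot(*p.T)<112]
    ya=np.degrees(np.arctan2(*p.mean(0)[::-1])) if len(p) else None
    print("cass",o,"yellow",len(p),ya,"phi est",[round((a[0]+90.4)%72,1) for a in o])
    return s
E
python3 -c "
from car import *
car()"
```

```text
time: 3.8
tool_pos: [599.6, 163.0, 42.4]
tcp_rot: [-179.7, 0.1, 89.3]
ft_force: [-0.5, -0.6, 0.3]
finger_gap: 0.0
grip_force: 0.0
time: 4.8
tool_pos: [541.0, 159.7, 46.1]
tcp_rot: [179.9, -0.1, 59.4]
ft_force: [0.1, 0.7, 0.3]
finger_gap: 0.2
grip_force: 0.0
cass [] yellow 31 -51.245363236514564 phi est []
```

Run:
```python
from h import *
np.set_printoptions(precision=4,suppress=True)
c=np.array([552.2,247.0])
for phi in (34,38,42,46,50,53):
    th=np.radians(-90.4-phi); a=np.array([np.cos(th),np.sin(th)]); t=np.array([-a[1],a[0]])
    p=c+80*a+34.5*t
    print(phi,go([*p,45],89.6-phi))
```

```text
34 [-0.0014 -0.0061  0.0009  0.0013 -0.0012  0.0681]
38 [-0.0032 -0.0119  0.0009  0.0013 -0.0013  0.1379]
42 [-0.0046 -0.0178  0.0009  0.0012 -0.0013  0.2077]
46 [-0.0056 -0.0238  0.0009  0.0012 -0.0014  0.2775]
50 [-0.0062 -0.0298  0.0009  0.0011 -0.0014  0.3473]
53 [-0.0064 -0.0344  0.0009  0.0011 -0.0014  0.3997]
```

```bash
python3 -m jog '[-0.0014,-0.006,0,0,0,0.068, -0.0032,-0.012,0,0,0,0.138, -0.0046,-0.018,0,0,0,0.208, -0.0056,-0.024,0,0,0,0.278, -0.006,-0.0275,0,0,0,0.32, -0.0062,-0.03,0,0,0,0.347, -0.0062,-0.03,0,0,0,0.347]';  python3 -m jog '[0,0.012,0,0,0,0, 0,0.012,-0.05,0,0,0, 0,0.012,-0.11,0,0,0, -0.03,0.012,-0.17,0,0,0, -0.09,0.012,-0.19,0,0,0, -0.15,0.012,-0.19,0,0,0, -0.15,0.012,-0.19,0,0,0]'
python3 -c "
from car import *
s=car(); save(s,'t2.png'); print(r.sense()['joint_pos'])
w=cloud(s)
s2=r.snapshot('side')
H=hsv(s2); yel=(abs(H[...,0]-28)<7)&(H[...,1]>120); p=plane(s2,pix(yel),13)[:,:2]-[552.2,247]; p=p[np.hypot(*p.T)<112]; print(len(p),np.degrees(np.arctan2(*p.mean(0)[::-1])))
"
```

```text
time: 5.72
tool_pos: [512.2, 169.5, 45.0]
tcp_rot: [180.0, -0.0, 39.5]
ft_force: [-0.4, 0.3, -0.2]
finger_gap: 0.1
grip_force: 0.0
time: 6.6
tool_pos: [402.0, 62.6, 235.2]
tcp_rot: [179.9, -0.0, 39.4]
ft_force: [1.2, -0.3, -0.5]
finger_gap: 0.0
grip_force: 0.0
cass [(3.7, np.int32(340), array([70.5, 41.8])), (74.1, np.int32(278), array([72.2, 39.7])), (-140.4, np.int32(345), array([70.8, 41.4])), (147.4, np.int32(345), array([41.3, 71.1]))] yellow 484 -67.51543272400824 phi est [22.1, 20.5, 22.0, 21.8]
[  1.7 -23.9 113.3  -0.   90.5  52.4]
300 -67.42776497797546
```

```bash
python3 -m jog '[0.06,0,0.02,0,0,0, 0.12,0,0.04,0,0,0, 0.15,0,0.09,0,0,0, 0.15,0,0.15,0,0,0, 0.15,0,0.19,0,0,0, 0.15,0,0.19,0,0,0]'
python3 - <<'E'
from h import *
np.set_printoptions(precision=4,suppress=True)
c=np.array([552.2,247.0])
for phi in (48,52,55,57,59,60):
    th=np.radians(-90.4-phi); a=np.array([np.cos(th),np.sin(th)]); t=np.array([-a[1],a[0]])
    p=c+80*a+34.5*t
    print(phi,go([*p,45],89.6-phi))
E
```

```text
time: 7.45
tool_pos: [516.7, 160.1, 39.9]
tcp_rot: [-179.7, 0.5, 39.5]
ft_force: [0.0, 0.4, -0.4]
finger_gap: 0.1
grip_force: 0.0
48 [ 0.004  -0.0071 -0.0051 -0.0046  0.0081 -0.0361]
52 [ 0.0016 -0.0127 -0.0051 -0.0043  0.0082  0.0337]
55 [ 0.     -0.017  -0.005  -0.0041  0.0083  0.086 ]
57 [-0.0009 -0.0199 -0.005  -0.0039  0.0084  0.1209]
59 [-0.0017 -0.0228 -0.005  -0.0038  0.0085  0.1558]
60 [-0.002  -0.0243 -0.005  -0.0037  0.0085  0.1733]
```

```bash
python3 -m jog '[0,-0.008,0,0,0,0, 0,-0.012,0,0,0,0, -0.0012,-0.0148,0,0,0,0.035, -0.0022,-0.0177,0,0,0,0.07, -0.0032,-0.0206,0,0,0,0.105, -0.004,-0.0235,0,0,0,0.14, -0.0048,-0.0264,0,0,0,0.175, -0.0048,-0.0264,0,0,0,0.175]';  python3 -m jog '[0,0.006,0,0,0,0, 0,0.012,-0.03,0,0,0, 0,0.012,-0.09,0,0,0, -0.03,0.012,-0.15,0,0,0, -0.09,0.012,-0.19,0,0,0, -0.15,0.012,-0.19,0,0,0, -0.15,0.012,-0.19,0,0,0]' 1
python3 -c "
from car import *
s=car(); save(s,'t3.png'); print(r.sense()['joint_pos'])
cv2.imwrite('pics/t3c.png',cv2.resize(cv2.imread('pics/t3.png')[160:290,40:250],(800,495),interpolation=cv2.INTER_CUBIC))
s2=r.snapshot('side')
H=hsv(s2); yel=(abs(H[...,0]-28)<7)&(H[...,1]>120); p=plane(s2,pix(yel),13)[:,:2]-[552.2,247]; p=p[np.hypot(*p.T)<112]; print(len(p),np.degrees(np.arctan2(*p.mean(0)[::-1])))
"
```

```text
time: 8.45
tool_pos: [500.4, 178.1, 46.9]
tcp_rot: [180.0, -0.2, 29.5]
ft_force: [-0.0, 0.7, 0.2]
finger_gap: 0.2
grip_force: 0.0
time: 9.32
tool_pos: [373.0, 92.1, 236.2]
tcp_rot: [179.9, -0.2, 29.4]
ft_force: [1.1, 0.1, 0.7]
finger_gap: 85.7
grip_force: 0.0
cass [(-9.0, np.int32(339), array([41.2, 70.4])), (62.8, np.int32(334), array([71.3, 40.5])), (134.8, np.int32(343), array([40.9, 71. ])), (-153.3, np.int32(338), array([71. , 40.9]))] yellow 478 -80.30661437850299 phi est [9.4, 9.2, 9.2, 9.1]
[  6.2 -28.3 116.3  -0.   91.8  66.8]
282 -78.44939816856952
```

View pics/t3c.png

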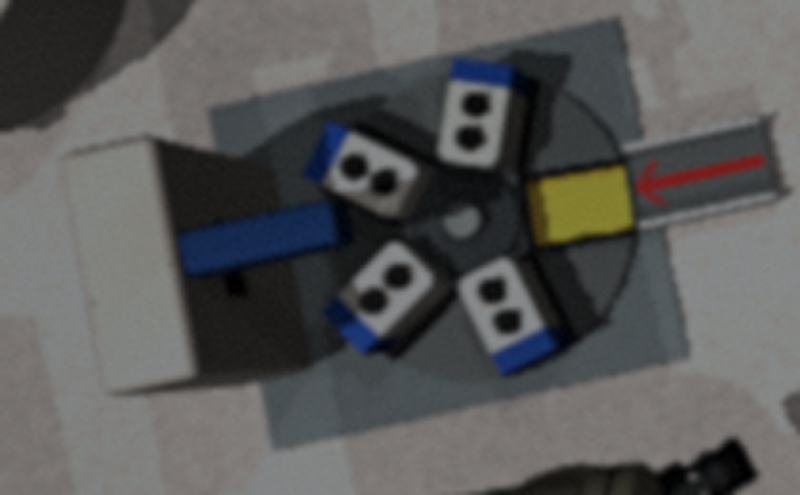

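The bay now lies about 3° past the arrow: its mouth is at crop (631,202), while the arrow line runs through (632,188). I'll nudge it back by pushing the cassette at -9° from the bay side, slowly.

Run:
```python
from h import *
np.set_printoptions(precision=4,suppress=True)
print(go([623.3,185.3,236],-9.2),go([623.3,185.3,45],-9.2))
```

```text
[ 0.262   0.0415  0.0004  0.0001 -0.0029  0.6737] [ 0.2615  0.0413  0.1914  0.0001 -0.0029  0.6737]
```

```bash
python3 -m jog '[0.06,0.01,0,0,0,0.15, 0.12,0.02,0,0,0,0.3, 0.18,0.03,0,0,0,0.45, 0.24,0.04,0,0,0,0.6, 0.2615,0.0413,0,0,0,0.6737, 0.2615,0.0413,0.05,0,0,0.6737, 0.2615,0.0413,0.09,0,0,0.6737, 0.2615,0.0413,0.11,0,0,0.6737]' -1; python3 -m jog '[0,0,0.03,0,0,0, 0,0,0.06,0,0,0, 0,0,0.08,0,0,0, 0,0,0.08,0,0,0, 0,0,0.08,0,0,0, 0,0,0.08,0,0,0]'
python3 - <<'E'
from h import *
np.set_printoptions(precision=4,suppress=True)
c=np.array([552.2,247.0])
for d in (-1,0,1,2,2.5,3):
    th=np.radians(-9.2+d); a=np.array([np.cos(th),np.sin(th)]); t=np.array([-a[1],a[0]])
    p=c+80*a-34.5*t
    print(d,go([*p,45],-9.2+d))
E
```

```text
time: 10.42
tool_pos: [621.3, 186.0, 119.7]
tcp_rot: [179.9, 0.3, -9.1]
ft_force: [-1.1, -0.9, 0.7]
finger_gap: -0.0
grip_force: 0.0
time: 11.18
tool_pos: [623.9, 186.1, 46.7]
tcp_rot: [-179.9, -0.2, -9.2]
ft_force: [0.2, 0.6, 0.2]
finger_gap: -0.0
grip_force: 0.0
-1 [-0.0011 -0.0127  0.0017 -0.0011 -0.0027  0.0181]
0 [-0.0005 -0.0141  0.0017 -0.0011 -0.0027  0.0007]
1 [ 0.0001 -0.0155  0.0017 -0.001  -0.0027 -0.0168]
2 [ 0.0007 -0.0169  0.0017 -0.001  -0.0027 -0.0342]
2.5 [ 0.001  -0.0176  0.0017 -0.001  -0.0027 -0.0429]
3 [ 0.0012 -0.0183  0.0017 -0.001  -0.0027 -0.0517]
```

```bash
python3 -m jog '[0,-0.006,0,0,0,0, 0,-0.01,0,0,0,0, 0,-0.0125,0,0,0,0, 0,-0.014,0,0,0,0, 0,-0.015,0,0,0,-0.016, 0.0005,-0.0162,0,0,0,-0.03, 0.001,-0.0173,0,0,0,-0.04, 0.0012,-0.0182,0,0,0,-0.05]';  python3 -m jog '[0,0,0,0,0,0, 0,0.003,0,0,0,0, 0,0.01,0,0,0,0, 0,0.013,-0.04,0,0,0, 0,0.013,-0.1,0,0,0, 0,0.05,-0.15,0,0,0, 0,0.11,-0.19,0,0,0, 0,0.17,-0.19,0,0,0]' 1
python3 -c "
from car import *
s=car(); save(s,'t4.png')
cv2.imwrite('pics/t4c.png',cv2.resize(cv2.imread('pics/t4.png')[160:290,40:250],(800,495),interpolation=cv2.INTER_CUBIC))
s2=r.snapshot('side')
H=hsv(s2); yel=(abs(H[...,0]-28)<7)&(H[...,1]>120); p=plane(s2,pix(yel),13)[:,:2]-[552.2,247]; p=p[np.hypot(*p.T)<112]; print(len(p),np.degrees(np.arctan2(*p.mean(0)[::-1])))
"
```

```text
time: 12.18
tool_pos: [626.6, 203.5, 44.7]
tcp_rot: [180.0, 0.0, -6.3]
ft_force: [0.5, -1.3, 0.2]
finger_gap: 0.1
grip_force: 0.5
time: 13.18
tool_pos: [610.1, 39.4, 238.9]
tcp_rot: [-179.9, -0.4, -6.2]
ft_force: [0.9, -1.1, -0.7]
finger_gap: 85.1
grip_force: 0.0
cass [(76.9, np.int32(253), array([71.6, 39.7]))] yellow 458 -64.87013059343023 phi est [23.3]
302 -65.06285880206904
```

Opening the gripper beside the carousel is what pushed it both times. From here on I change the opening only when clear of it. I'll push clockwise again to 60°.

```bash
cat > pt.py <<'E'
from h import *
np.set_printoptions(precision=4,suppress=True)
c=np.array([552.2,247.0])
def pt(phi,back=0,rho=80):
    th=np.radians(-90.4-phi); a=np.array([np.cos(th),np.sin(th)]); t=np.array([-a[1],a[0]])
    return c+rho*a+(34.5+back)*t
E
python3 - <<'E'
from pt import *
p=pt(46,10); print(p,go([*p,236],43.6),go([*p,45],43.6))
E
```

```text
[524.9543 159.6048] [-0.0977 -0.1147 -0.0001  0.003  -0.0021 -0.8763] [-0.0983 -0.115   0.1909  0.003  -0.0021 -0.8763]
```

```bash
python3 -m jog '[-0.02,-0.025,0,0,0,-0.17, -0.04,-0.05,0,0,0,-0.34, -0.06,-0.08,0,0,0,-0.51, -0.08,-0.1,0,0,0,-0.68, -0.098,-0.115,0,0,0,-0.85, -0.098,-0.115,0.05,0,0,-0.876, -0.098,-0.115,0.09,0,0,-0.876, -0.098,-0.115,0.12,0,0,-0.876]' -1; python3 -m jog '[0,0,0.03,0,0,0, 0,0,0.055,0,0,0, 0,0,0.07,0,0,0, 0,0,0.07,0,0,0, 0,0,0.07,0,0,0]'
python3 - <<'E'
from pt import *
for d in (46,49,52,55,57,58,59,60):
    print(d,go([*pt(d),45],89.6-d))
E
```

```text
time: 14.28
tool_pos: [522.4, 165.7, 112.0]
tcp_rot: [-179.9, 0.1, 43.9]
ft_force: [0.5, 0.6, 0.4]
finger_gap: 0.1
grip_force: 0.0
time: 14.9
tool_pos: [524.6, 165.6, 45.5]
tcp_rot: [180.0, -0.1, 43.9]
ft_force: [0.1, 0.1, 0.5]
finger_gap: 0.0
grip_force: 0.0
46 [-0.0039 -0.0054  0.0005  0.0007 -0.0014  0.0052]
49 [-0.0055 -0.0097  0.0005  0.0007 -0.0015  0.0575]
52 [-0.007  -0.014   0.0005  0.0007 -0.0015  0.1099]
55 [-0.0082 -0.0184  0.0005  0.0006 -0.0015  0.1622]
57 [-0.0089 -0.0213  0.0004  0.0006 -0.0015  0.1971]
58 [-0.0092 -0.0228  0.0004  0.0006 -0.0015  0.2146]
59 [-0.0095 -0.0243  0.0004  0.0006 -0.0015  0.232 ]
60 [-0.0097 -0.0258  0.0004  0.0006 -0.0015  0.2495]
```

```bash
python3 -m jog '[-0.004,-0.0054,0,0,0,0.005, -0.0055,-0.0097,0,0,0,0.057, -0.007,-0.014,0,0,0,0.11, -0.0076,-0.0162,0,0,0,0.136, -0.0082,-0.0184,0,0,0,0.162, -0.0087,-0.0204,0,0,0,0.186, -0.0091,-0.0222,0,0,0,0.207, -0.0094,-0.0237,0,0,0,0.225]'; python3 -m jog '[-0.0002,-0.001,0,0,0,0.012, -0.0003,-0.0019,0,0,0,0.023, -0.0003,-0.0019,0,0,0,0.023, 0,0.002,0,0,0,0, 0,0.01,0,0,0,0, 0,0.012,-0.04,0,0,0, 0,0.012,-0.1,0,0,0, 0,0.02,-0.15,0,0,0]'; python3 -m jog '[-0.06,0,-0.04,0,0,0, -0.12,0,-0.04,0,0,0, -0.18,0.02,-0.04,0,0,0, -0.18,0.02,-0.04,0,0,0]'
python3 -c "
from car import *
s=car(); save(s,'t5.png')
cv2.imwrite('pics/t5c.png',cv2.resize(cv2.imread('pics/t5.png')[160:290,40:250],(800,495),interpolation=cv2.INTER_CUBIC))
s2=r.snapshot('side')
H=hsv(s2); yel=(abs(H[...,0]-28)<7)&(H[...,1]>120); p=plane(s2,pix(yel),13)[:,:2]-[552.2,247]; p=p[np.hypot(*p.T)<112]; print(len(p),np.degrees(np.arctan2(*p.mean(0)[::-1])))
"
```

```text
time: 15.9
tool_pos: [500.5, 176.0, 44.3]
tcp_rot: [-180.0, 0.0, 30.9]
ft_force: [1.1, -0.2, 0.7]
finger_gap: 0.3
grip_force: 0.5
time: 16.9
tool_pos: [511.2, 158.5, 196.6]
tcp_rot: [180.0, -0.1, 31.0]
ft_force: [1.1, 0.3, 0.7]
finger_gap: -0.2
grip_force: 0.0
time: 17.4
tool_pos: [365.4, 46.9, 234.7]
tcp_rot: [179.9, -0.1, 30.8]
ft_force: [0.1, 0.7, 0.1]
finger_gap: 0.0
grip_force: 0.0
cass [(-6.0, np.int32(345), array([40.9, 70.8])), (65.7, np.int32(344), array([73.4, 40.1])), (137.2, np.int32(341), array([42. , 70.9])), (-150.0, np.int32(338), array([70.4, 42. ]))] yellow 491 -77.315199361666 phi est [12.4, 12.1, 11.6, 12.4]
292 -75.6130567740921
```

View pics/t5c.png

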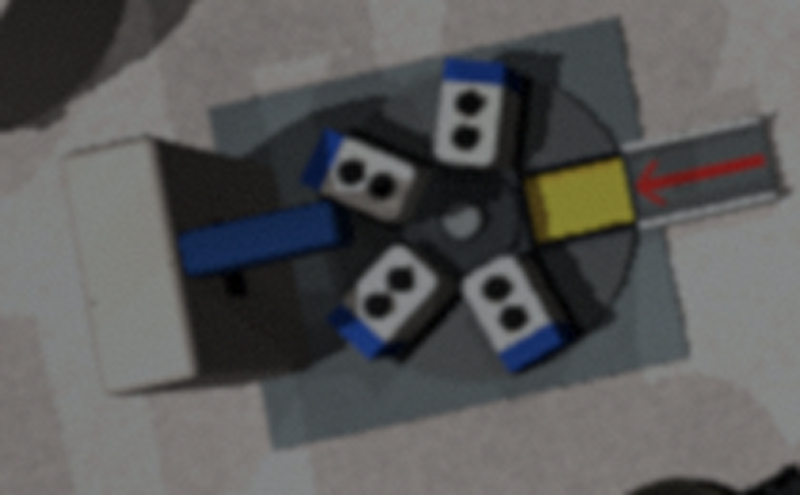

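The bay is square to the arrow now: bay mouth at crop (628,190), arrow line at (628,189), and the joint is within about 0.3° by the cassette fit. Next is the cassette. Wrist limits rule out a grasp across its width, so I'll grip it by its ends.

```bash
cat > cas.py <<'E'
from meas import *
def cas(x0,y0,n=2,zlo=48,zhi=64):
    for k in ["top"]*n+["side"]*n:
        s=r.snapshot(k); w=cloud(s); x,y,z=w[...,0],w[...,1],w[...,2]
        m=(abs(x-x0)<60)&(abs(y-y0)<60)&(z>zlo)&(z<zhi); q=w[m][:,:2]; rc=cv2.minAreaRect(q.astype(np.float32))
        l,v=np.linalg.eigh(np.cov(q.T)); a=np.degrees(np.arctan2(*v[::-1,1]))
        print(k,len(q),"rect",np.round(rc[0],1),np.round(rc[1],1),round(rc[2],1),"mean",q.mean(0),"pca",round(a,1),"ztop",np.median(w[m][:,2]))
    return s
E
python3 - <<'E'
from cas import *
cas(604,-320)
np.set_printoptions(precision=4,suppress=True)
print(go([604.6,-320.3,235],132.5))
E
```

```text
top 418 rect [ 604.9 -320.5] [70.1 41.3] 42.5 mean [ 604.9 -319.7] pca -137.3 ztop 56.31476581163652
top 421 rect [ 605.2 -320.7] [69.5 41.7] 43.1 mean [ 604.6 -319.8] pca -136.9 ztop 56.82252016715276
side 200 rect [ 604.7 -322. ] [70.9 49.2] 40.7 mean [ 602.2 -316.3] pca -140.1 ztop 56.03713832799371
side 198 rect [ 603.8 -321.5] [72.9 49. ] 45.7 mean [ 602.  -316.4] pca -137.6 ztop 55.954733681548085
[ 0.0124  0.4391 -0.001  -0.0008 -0.0002 -1.7706]
```

```bash
python3 -m jog '[0.001,0.044,0,0,0,-0.177, 0.002,0.088,0,0,0,-0.354, 0.003,0.132,0,0,0,-0.53, 0.005,0.176,0,0,0,-0.71, 0.006,0.22,0,0,0,-0.885, 0.007,0.264,0,0,0,-1.06, 0.009,0.308,0,0,0,-1.24, 0.01,0.352,0,0,0,-1.42]' 1; python3 -m jog '[0.08,-0.04,0,0,0,-0.18, 0.083,-0.03,0,0,0,-0.35, 0.086,-0.013,0,0,0,-0.355, 0.086,-0.013,0,0,0,-0.355]'
python3 - <<'E'
from cas import *
np.set_printoptions(precision=4,suppress=True)
print(r.sense()["tool_pos"],r.sense()["tcp_rot"],go([604.7,-320.3,120],132.8))
E
```

```text
time: 18.7
tool_pos: [558.4, -248.2, 232.9]
tcp_rot: [-180.0, -0.1, 112.8]
ft_force: [0.4, 1.0, 0.9]
finger_gap: 85.6
grip_force: 0.0
time: 19.2
tool_pos: [513.8, -172.2, 234.2]
tcp_rot: [180.0, 0.0, 132.7]
ft_force: [0.1, 0.1, 0.8]
finger_gap: 85.6
grip_force: 0.0
[ 513.7515 -172.2354  234.1615] [179.9847   0.0126 132.7186] [-0.1705 -0.0337  0.1142  0.0003  0.0002 -0.0014]
```

```bash
python3 -m jog '[-0.06,-0.012,0.03,0,0,0, -0.12,-0.024,0.06,0,0,0, -0.1705,-0.0337,0.09,0,0,0, -0.1705,-0.0337,0.114,0,0,0, -0.1705,-0.0337,0.114,0,0,0, -0.1705,-0.0337,0.114,0,0,0]'
python3 - <<'E'
from cas import *
np.set_printoptions(precision=4,suppress=True)
print(go([604.7,-320.3,22],132.8))
s=r.snapshot("side"); save(s,"t6.png")
u=proj(s,[604,-320,60])[0].astype(int); c=cv2.imread("pics/t6.png")[u[1]-60:u[1]+50,u[0]-70:u[0]+70]
cv2.imwrite("pics/t6c.png",cv2.resize(c,None,fx=5,fy=5,interpolation=cv2.INTER_CUBIC))
E
```

```text
time: 19.95
tool_pos: [603.6, -321.3, 121.8]
tcp_rot: [180.0, 0.1, 132.7]
ft_force: [0.2, -0.4, 0.4]
finger_gap: 85.5
grip_force: 0.0
[ 0.0001  0.0015  0.0998  0.0004  0.0014 -0.002 ]
```

View pics/t6c.png

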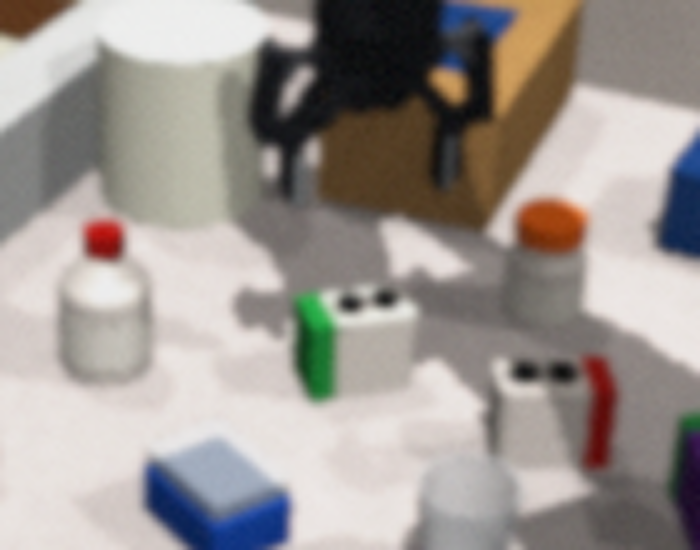

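Fingers at crop (300,190) and (445,180) straddle the cassette's long axis (cassette 297–415). I'll check the alignment by projection and descend partway.

```bash
python3 - <<'E'
from cas import *
s=r.snapshot("side")
u0=proj(s,[604,-320,60])[0].astype(int)-[70,60]
q=r.sense(); Rt=R.from_euler('xyz',q["tcp_rot"],degrees=True)
for y in (-50,50): print((proj(s,q["tool_pos"]+Rt.apply([0,y,-13]))[0]-u0)*5)
a=np.radians(42.8)
for x in (-35,35): print((proj(s,[604.7+x*np.cos(a),-320.3+x*np.sin(a),55])[0]-u0)*5)
E
python3 -m jog '[0,0.0012,0.03,0,0,0, 0,0.0012,0.045,0,0,0, 0,0.0012,0.045,0,0,0, 0,0.0012,0.045,0,0,0]'
python3 - <<'E'
from cas import *
np.set_printoptions(precision=4,suppress=True)
print(go([604.7,-320.3,22],132.8))
E
```

```text
[437.3 182.6]
[280.3 201.1]
[404.2 299.6]
[297.9 313.5]
time: 20.55
tool_pos: [604.4, -320.7, 76.8]
tcp_rot: [180.0, 0.1, 132.7]
ft_force: [-0.1, -0.7, 0.4]
finger_gap: 85.3
grip_force: 0.0
[ 0.0001  0.0005  0.0548  0.0004  0.0016 -0.0016]
```

Run:
```python
from cas import *
for k in ("side","top"):
    s=r.snapshot(k); w=cloud(s); q=r.sense(); Rt=R.from_euler('xyz',q["tcp_rot"],degrees=True)
    p=w.reshape(-1,3); p=p[np.isfinite(p[:,0])]; t=(p-q["tool_pos"])@Rt.as_matrix()
    m=(abs(t[:,0])<40)&(abs(t[:,1])<80)
    for lo,hi in((-35,-25),(-25,-12),):
        for sg in(-1,1):
            g=t[m&(t[:,2]>lo)&(t[:,2]<hi)&(sg*t[:,1]>20)]
            if len(g): print(k,lo,sg,len(g),"x",np.percentile(g[:,0],[5,50,95]),"y",np.percentile(g[:,1],[3,50,97]))
    g=t[m&(abs(t[:,2]-20)<8)]   # cassette top band z~49-65
    if len(g): print(k,"cas",len(g),"x",np.percentile(g[:,0],[2,98]),"y",np.percentile(g[:,1],[2,98]))
save(s,"t7.png")
```

```text
side -35 -1 17 x [-9.2  4.7 12.8] y [-59.9 -47.6 -43.6]
side -35 1 18 x [-4.5  8.2 13.9] y [42.2 49.2 54.7]
side -25 -1 18 x [-9.7  5.3 12.2] y [-56.6 -46.4 -44.7]
side -25 1 9 x [ 4.8  8.9 14.4] y [40.7 46.1 49.7]
side cas 194 x [-20.9  22.6] y [-34.2  34.4]
top -35 -1 3 x [10.1 11.3 11.7] y [-48.4 -45.4 -43.5]
top -35 1 6 x [ 8.4 10.4 12.3] y [44.3 49.3 54.3]
top -25 -1 4 x [ 6.   9.5 11.8] y [-55.1 -46.  -43.7]
top -25 1 2 x [ 8.3  9.6 10.9] y [42.1 45.5 48.9]
top cas 69 x [-1.5 20.1] y [-34.3  35.3]
```

```bash
python3 -m jog '[0,0.0003,0.02,0,0,0, 0,0.0003,0.04,0,0,0, 0,0.0003,0.058,0,0,0, 0,0.0003,0.068,0,0,0, 0,0.0003,0.068,0,0,0, 0,0.0003,0.068,0,0,0]'; python3 -m jog '[0,0,0,0,0,0, 0,0,0,0,0,0, 0,0,0,0,0,0, 0,0,0,0,0,0, 0,0,0,0,0,0, 0,0,0,0,0,0]' -1 30; python3 -m jog '[0,0,-0.02,0,0,0, 0,0,-0.06,0,0,0, 0,0,-0.11,0,0,0, 0,0,-0.14,0,0,0, 0,0,-0.14,0,0,0, 0,0,-0.14,0,0,0]'
python3 - <<'E'
from cas import *
np.set_printoptions(precision=4,suppress=True)
q=r.sense();print(q["joint_pos"])
s=r.snapshot("side");w=cloud(s);Rt=R.from_euler('xyz',q["tcp_rot"],degrees=True)
p=w.reshape(-1,3); p=p[np.isfinite(p[:,0])]; t=(p-q["tool_pos"])@Rt.as_matrix()
g=t[(abs(t[:,0])<30)&(abs(t[:,1])<33)&(t[:,2]<30)&(t[:,2]>-45)]
print(len(g),np.percentile(g,[2,50,98],axis=0))
print(go([588.6,72.8,150],11.8))
E
```

```text
time: 21.4
tool_pos: [604.5, -320.5, 8.0]
tcp_rot: [180.0, 0.1, 132.7]
ft_force: [-0.6, -0.7, 0.3]
finger_gap: 85.3
grip_force: 0.0
time: 22.15
tool_pos: [604.9, -320.7, 8.7]
tcp_rot: [180.0, 0.1, 132.7]
ft_force: [0.3, 0.0, 5.5]
finger_gap: 69.7
grip_force: 35.8
time: 22.9
tool_pos: [603.3, -319.8, 146.2]
tcp_rot: [-180.0, -0.1, 132.7]
ft_force: [0.7, 0.9, -1.3]
finger_gap: 69.6
grip_force: 35.2
[-32.2247  23.0327  75.9002  -0.0007  81.169  -74.9264]
340 [[  6.6808 -30.9316 -42.8218]
 [ 18.3032   1.6161 -18.1969]
 [ 23.0318  32.4993   6.7205]]
[ 0.298   0.2556 -0.0041 -0.004  -0.001   2.1101]
```

```bash
python3 -m jog '[0.025,0.021,0,0,0,0.175, 0.05,0.043,0,0,0,0.35, 0.075,0.064,0,0,0,0.525, 0.1,0.085,0,0,0,0.7, 0.125,0.107,0,0,0,0.875, 0.15,0.128,0,0,0,1.05, 0.175,0.15,0,0,0,1.225, 0.2,0.17,0,0,0,1.4]'
python3 - <<'E'
from cas import *
np.set_printoptions(precision=4,suppress=True)
print(go([588.6,72.8,150],11.8))
E
```

```text
time: 23.95
tool_pos: [591.8, -56.5, 144.9]
tcp_rot: [-179.8, 0.1, 52.2]
ft_force: [0.6, -0.1, -1.7]
finger_gap: 69.4
grip_force: 35.2
[ 0.1002 -0.0819 -0.005  -0.0028  0.0029  0.7044]
```

```bash
python3 -m jog '[0.025,-0.021,0,0,0,0.175, 0.05,-0.042,0,0,0,0.35, 0.075,-0.062,0,0,0,0.525, 0.1,-0.082,0,0,0,0.69, 0.1,-0.082,0.04,0,0,0.704, 0.1,-0.082,0.075,0,0,0.704, 0.1,-0.082,0.075,0,0,0.704, 0.1,-0.082,0.075,0,0,0.704]'
python3 - <<'E'
from cas import *
np.set_printoptions(precision=4,suppress=True)
print(go([588.6,72.8,22],11.8))
s=r.snapshot("side");w=cloud(s);q=r.sense();Rt=R.from_euler('xyz',q["tcp_rot"],degrees=True)
p=w.reshape(-1,3); p=p[np.isfinite(p[:,0])]; t=(p-q["tool_pos"])@Rt.as_matrix()
for n,m in (("caps/top",(abs(t[:,2]+47)<4)),("lowside",(t[:,2]>-25)&(t[:,2]<5))):
    g=t[(abs(t[:,0])<30)&(abs(t[:,1])<33)&m]; print(n,len(g),np.percentile(g,[2,50,98],axis=0))
save(s,"t8.png");u=proj(s,[588,73,60])[0].astype(int);c=cv2.imread("pics/t8.png")[u[1]-65:u[1]+55,u[0]-80:u[0]+80]
cv2.imwrite("pics/t8c.png",cv2.resize(c,None,fx=5,fy=5,interpolation=cv2.INTER_CUBIC))
E
```

```text
time: 24.95
tool_pos: [589.1, 71.2, 72.6]
tcp_rot: [-180.0, 0.0, 12.1]
ft_force: [-0.2, 1.0, -0.4]
finger_gap: 69.5
grip_force: 35.1
[-0.0001 -0.0016  0.0506 -0.0001  0.0006  0.006 ]
caps/top 126 [[-24.5065 -31.4513 -50.5413]
 [-16.2481   2.9779 -46.2152]
 [  5.1191  31.1319 -43.3175]]
lowside 126 [[-24.8359 -32.7371 -23.7435]
 [-23.4824 -14.4897  -9.2474]
 [ 14.2084  32.3885   4.2139]]
```

View pics/t8c.png

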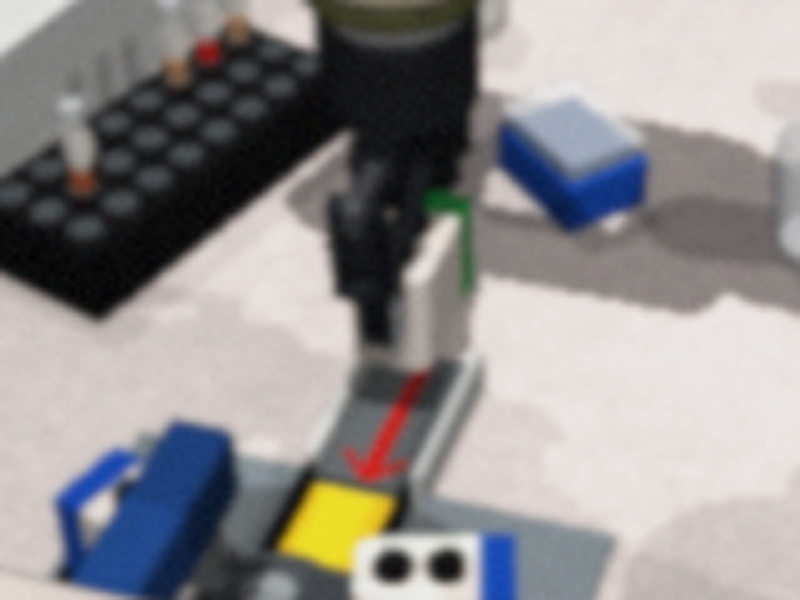

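Green end points outwards (crop 450,240), over the chute, with the nose towards the yellow bay. I'll check the lateral offset between cassette and chute walls in the same cloud before lowering.

Run:
```python
from cas import *
c=np.array([552.2,247.0]); a=np.radians(11.8); Rz=np.array([[np.cos(a),-np.sin(a)],[np.sin(a),np.cos(a)]])
for k in("side","top"):
  for _ in range(2):
    s=r.snapshot(k);w=cloud(s).reshape(-1,3);w=w[np.isfinite(w[:,0])];L=np.c_[(w[:,:2]-c)@Rz,w[:,2]]
    m=(L[:,1]<-116)&(L[:,1]>-205)&(abs(L[:,0])<38)
    for sg in(-1,1):
        g=L[m&(L[:,2]>22)&(L[:,2]<30)&(sg*L[:,0]>18)]
        if len(g)>3: print(k,"wall",sg,len(g),np.percentile(g[:,0],[5,50,95]),"y",np.percentile(g[:,1],[2,98]))
    for lo,hi in((82,95),(95,112),(116,124)):
        g=L[(abs(L[:,0])<32)&(L[:,1]<-150)&(L[:,1]>-206)&(L[:,2]>lo)&(L[:,2]<hi)]
        if len(g)>3: print(k,"cas z",lo,len(g),"x",np.percentile(g[:,0],[3,25,50,75,97]))
```

```text
side wall -1 66 [-30.4 -28.2 -25. ] y [-203.2 -118.5]
side wall 1 54 [24.2 26.7 29.4] y [-186.9 -117.3]
side cas z 82 33 x [-23.2 -22.4 -22.1 -21.8 -21. ]
side cas z 95 44 x [-23.1 -22.3 -21.9 -21.6 -20.8]
side cas z 116 98 x [-22.3 -19.9 -16.  -12.2  -2.9]
side wall -1 66 [-30.2 -28.2 -25.1] y [-201.5 -117.7]
side wall 1 56 [24.8 26.5 29.8] y [-186.  -117.2]
side cas z 82 33 x [-22.5 -22.  -21.7 -21.1 -17.9]
side cas z 95 44 x [-22.5 -22.1 -21.8 -21.1 -20.6]
side cas z 116 103 x [-22.5 -19.6 -15.4 -11.1  -2.2]
top wall -1 32 [-29.6 -27.4 -25. ] y [-158.5 -118.8]
top wall -1 34 [-29.7 -27.3 -24.9] y [-158.1 -117.6]
```

```bash
python3 -m jog '[0.001,-0.001,0.015,0,0,0, 0.001,-0.001,0.03,0,0,0, 0.001,-0.001,0.04,0,0,0, 0.001,-0.001,0.045,0,0,0, 0.001,-0.001,0.048,0,0,0, 0.001,-0.001,0.048,0,0,0, 0.001,-0.001,0.048,0,0,0]'
```

```text
time: 26.08
tool_pos: [590.3, 72.5, 24.9]
tcp_rot: [180.0, -0.0, 12.2]
ft_force: [-0.2, 0.7, -0.9]
finger_gap: 69.9
grip_force: 35.1
```

```bash
python3 -m jog '[0,0,0.0015,0,0,0, 0,0,0.0025,0,0,0, 0,0,0.0025,0,0,0, 0,0,0.0025,0,0,0]'; python3 -m jog '[0,0,0,0,0,0, 0,0,0,0,0,0, 0,0,0,0,0,0, 0,0,0,0,0,0]' 1; python3 -m jog '[0,0,-0.02,0,0,0, 0,0,-0.06,0,0,0, 0,0,-0.1,0,0,0, 0,0,-0.12,0,0,0, 0,0.06,-0.12,0,0,0, 0,0.12,-0.12,0,0,0, 0,0.12,-0.12,0,0,0]'
python3 - <<'E'
from cas import *
np.set_printoptions(precision=4,suppress=True)
c=np.array([552.2,247.0]); a=np.radians(11.8); Rz=np.array([[np.cos(a),-np.sin(a)],[np.sin(a),np.cos(a)]])
for k in("side","top"):
    s=r.snapshot(k);w=cloud(s).reshape(-1,3);w=w[np.isfinite(w[:,0])];L=np.c_[(w[:,:2]-c)@Rz,w[:,2]]
    g=L[(abs(L[:,0])<40)&(L[:,1]<-112)&(L[:,1]>-225)&(L[:,2]>64)&(L[:,2]<80)]
    if len(g)>5:
        rc=cv2.minAreaRect(g[:,:2].astype(np.float32));print(k,len(g),rc,np.median(g[:,2]))
print(go([590+6,25,150],11.8))
E
```

```text
time: 26.58
tool_pos: [590.3, 72.5, 22.7]
tcp_rot: [180.0, -0.0, 12.2]
ft_force: [-2.6, -0.2, 5.4]
finger_gap: 69.7
grip_force: 35.9
time: 27.08
tool_pos: [589.8, 72.5, 21.7]
tcp_rot: [-180.0, 0.0, 12.2]
ft_force: [-0.0, 0.6, 0.2]
finger_gap: 85.1
grip_force: 0.0
time: 27.95
tool_pos: [615.4, -48.9, 141.9]
tcp_rot: [179.9, 0.0, 11.9]
ft_force: [0.1, 0.7, 0.1]
finger_gap: 85.2
grip_force: 0.0
side 338 ((-1.7505664825439453, -180.50234985351562), (41.137786865234375, 75.4644546508789), 1.1945514678955078) 70.01416859037407
top 100 ((-1.507467269897461, -179.85963439941406), (40.15802001953125, 67.6717758178711), 0.8948518633842468) 70.15824239999112
[-0.0038 -0.0726 -0.0084 -0.0008  0.0007  0.0044]
```

Cassette released, standing in the chute at local (-1.6,-180), top at z=70. Next I close the fingers, go down behind the green end and push.

Run:
```python
from h import *
np.set_printoptions(precision=4,suppress=True)
print(go([600.9,8.9,142],11.8))
```

```text
[-0.0023 -0.0558 -0.0004 -0.0008  0.0007  0.0044]
```

```bash
python3 -m jog '[0,0,0,0,0,0, -0.002,-0.028,0,0,0,0.004, -0.002,-0.056,0,0,0,0.004, -0.002,-0.056,0.05,0,0,0.004, -0.002,-0.056,0.09,0,0,0.004, -0.002,-0.056,0.11,0,0,0.004, -0.002,-0.056,0.11,0,0,0.004, -0.002,-0.056,0.11,0,0,0.004]' -1
python3 - <<'E'
from h import *
np.set_printoptions(precision=4,suppress=True)
c=np.array([552.2,247.0]); a=np.radians(11.8); Rz=np.array([[np.cos(a),-np.sin(a)],[np.sin(a),np.cos(a)]])
for y in(-229.5,-150,-130,-122.5):
    print(y,go([*(c+Rz@[-1,y]),32],11.8))
E
```

```text
time: 29.05
tool_pos: [602.9, 9.7, 33.8]
tcp_rot: [180.0, -0.2, 11.9]
ft_force: [0.9, -0.1, -0.1]
finger_gap: -0.0
grip_force: 0.0
-229.5 [-0.0021 -0.0132  0.0018  0.0007 -0.0027  0.0025]
-150 [-0.0019 -0.0927  0.0017  0.0007 -0.0027  0.0025]
-130 [-0.0018 -0.1127  0.0017  0.0007 -0.0027  0.0025]
-122.5 [-0.0018 -0.1202  0.0017  0.0007 -0.0027  0.0025]
```

```bash
python3 -m jog '[-0.002,-0.008,0,0,0,0, -0.002,-0.016,0,0,0,0, -0.002,-0.026,0,0,0,0, -0.002,-0.036,0,0,0,0, -0.002,-0.046,0,0,0,0, -0.002,-0.056,0,0,0,0, -0.002,-0.064,0,0,0,0, -0.002,-0.07,0,0,0,0]'; python3 -m jog '[0,-0.006,0,0,0,0, 0,-0.012,0,0,0,0, 0,-0.018,0,0,0,0, 0,-0.023,0,0,0,0, 0,-0.026,0,0,0,0, 0,-0.028,0,0,0,0, 0,-0.028,0,0,0,0]'
cat > chk.py <<'E'
from car import *
np.set_printoptions(precision=4,suppress=True)
c=np.array([552.2,247.0]); a=np.radians(11.8); Rz=np.array([[np.cos(a),-np.sin(a)],[np.sin(a),np.cos(a)]])
for k in("side","top"):
    s=r.snapshot(k);w=cloud(s).reshape(-1,3);H=hsv(s).reshape(-1,3);m=np.isfinite(w[:,0]);w=w[m];H=H[m];L=np.c_[(w[:,:2]-c)@Rz,w[:,2]]
    m=(abs(L[:,0])<30)&(L[:,1]<-34)&(L[:,1]>-225)
    g=L[m&(L[:,2]>63)&(L[:,2]<71)]
    if len(g)>5: print(k,len(g),cv2.minAreaRect(g[:,:2].astype(np.float32)),np.median(g[:,2]))
    g=L[m&(abs(H[:,0]-60)<20)&(H[:,1]>80)&(L[:,2]>20)&(L[:,2]<75)]
    if len(g)>5: print(k,"green",len(g),np.percentile(g,[3,50,97],axis=0))
E
python3 - <<'E'
from chk import *
for y in(-130,-122.5): print(y,go([*(c+Rz@[-1,y]),32],11.8))
E
```

```text
time: 30.05
tool_pos: [584.9, 78.1, 31.9]
tcp_rot: [180.0, -0.0, 11.9]
ft_force: [-0.4, -1.9, 1.5]
finger_gap: -0.0
grip_force: 1.1
time: 30.92
tool_pos: [579.0, 105.3, 31.7]
tcp_rot: [-180.0, 0.0, 11.9]
ft_force: [-0.2, 0.5, 1.4]
finger_gap: 0.0
grip_force: 0.7
side 291 ((-2.3153038024902344, -103.89009094238281), (40.51866149902344, 90.93756866455078), 0.11685486137866974) 68.49448578297932
side green 69 [[ -22.7858 -132.2387   31.4366]
 [ -14.4733 -122.5342   69.6524]
 [  11.4098 -115.8253   71.7259]]
top 32 ((-17.51811981201172, -73.61520385742188), (25.952709197998047, 8.089163780212402), 79.60562133789062) 67.7298507871774
-130 [ 0.0018 -0.0143 -0.0003 -0.0004  0.0004  0.0021]
-122.5 [ 0.0018 -0.0218 -0.0003 -0.0004  0.0004  0.0021]
```

```bash
python3 -m jog '[0,-0.004,0,0,0,0, 0,-0.008,0,0,0,0, 0,-0.011,0,0,0,0, 0,-0.014,0,0,0,0, 0,-0.0165,0,0,0,0, 0,-0.0185,0,0,0,0, 0,-0.0195,0,0,0,0, 0,-0.0195,0,0,0,0]'
python3 - <<'E'
from chk import *
for y in(-122.5,): print(y,go([*(c+Rz@[-1,y]),32],11.8))
E
```

```text
time: 32.02
tool_pos: [575.2, 124.1, 31.9]
tcp_rot: [-180.0, -0.0, 11.9]
ft_force: [0.6, -0.5, -0.4]
finger_gap: 0.2
grip_force: 0.2
side 320 ((-2.1358261108398438, -86.8295669555664), (41.28300476074219, 95.07308197021484), 0.35775303840637207) 67.95748435710746
side green 87 [[ -23.5249 -132.3099   28.4515]
 [ -14.6115 -104.7136   67.5129]
 [  11.0505  -93.2056   73.1921]]
top 22 ((-18.07282257080078, -52.79728698730469), (20.755516052246094, 7.905004978179932), 77.83793640136719) 67.44305570595255
-122.5 [ 0.0016 -0.0025 -0.0001 -0.      0.      0.0021]
```

Now push the last millimetres until the force shows it seated.

```bash
python3 -m jog '[0,-0.001,0,0,0,0, 0,-0.002,0,0,0,0, 0,-0.003,0,0,0,0, 0,-0.003,0,0,0,0]'; python3 -m jog '[0,-0.001,0,0,0,0, 0,-0.002,0,0,0,0, 0,-0.002,0,0,0,0]'
```

```text
time: 32.62
tool_pos: [574.5, 127.1, 31.9]
tcp_rot: [-180.0, -0.0, 11.9]
ft_force: [-0.4, -0.2, -0.4]
finger_gap: 0.1
grip_force: 0.2
time: 33.0
tool_pos: [574.6, 128.0, 32.2]
tcp_rot: [179.9, -0.0, 11.9]
ft_force: [0.5, -6.1, 2.4]
finger_gap: -0.3
grip_force: 3.0
```

```bash
python3 -m jog '[0,0.005,0,0,0,0, 0,0.02,0,0,0,0, 0,0.06,0,0,0,0, 0,0.11,-0.03,0,0,0, 0,0.15,-0.09,0,0,0, 0,0.2,-0.14,0,0,0, 0,0.25,-0.15,0,0,0, 0,0.25,-0.15,0,0,0]'
python3 - <<'E'
from chk import *
car(); s=r.snapshot("top"); save(s,"t9.png")
cv2.imwrite('pics/t9c.png',cv2.resize(cv2.imread('pics/t9.png')[160:290,40:250],(800,495),interpolation=cv2.INTER_CUBIC))
E
```

```text
time: 34.0
tool_pos: [627.4, -120.8, 184.9]
tcp_rot: [179.8, -0.2, 11.7]
ft_force: [0.7, 1.0, -0.6]
finger_gap: 0.0
grip_force: 0.0
side 350 ((-1.9963550567626953, -74.23291015625), (73.03273010253906, 41.24006652832031), 89.20613098144531) 67.51496980556614
side green 103 [[ -23.6331 -109.9623   28.1881]
 [  -8.8784 -102.2684   67.4325]
 [  13.0431  -92.2185   70.8363]]
top 346 ((-1.7476005554199219, -73.01966094970703), (70.8381576538086, 40.128536224365234), 89.65544891357422) 67.57668661370616
top green 153 [[ -22.1764 -108.4308   23.3718]
 [  -3.1223 -103.8661   65.9   ]
 [  23.3063  -94.109    71.6126]]
cass [(-5.9, np.int32(328), array([41.2, 70.3])), (65.8, np.int32(340), array([71.4, 40.2])), (-79.5, np.int32(337), array([40.5, 70.7])), (137.4, np.int32(344), array([41.7, 70.1])), (-150.2, np.int32(343), array([70. , 40.7]))] yellow 0 None phi est [12.5, 12.2, 10.9, 11.8, 12.2]
```

View pics/t9c.png

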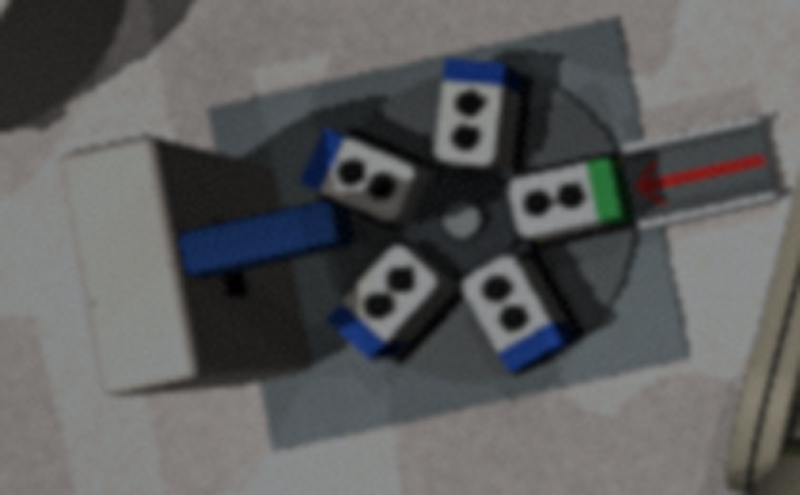

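The green-ended cassette sits home at crop (568,195), at radius 73 mm like the built-in ones, 1.7 mm off centre sideways. The bay still faces the arrow and the hand is clear.

```bash
python3 -c "
from bench import r
print(r.hand_in())"
```

```text
the job is handed in; nothing more can be done
None
```

I handed the job in at about 34 s on the robot's clock: the green-ended cassette is fully home in the bay, flush with the rim and about 2 mm off centre, with the bay still facing the arrow, but the hand-in returned no verdict.

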